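Load a plaque on the sprung platen of a small press and latch it down

TASK

Load the press: bring the white ceramic plaque that lies on its feed ledge across onto the raised, sprung platen and nudge it straight until it lies flat inside the four white corner marks. Then push the loaded platen down and hold it there until the catch at its end has hooked over, so that platen and plaque stay down, with the plaque still inside the marks, when you let go. Leave the other small things on the bench and on the press where they are.

Things in the scene. Friction and masses are not known exactly. Their poses are not given: they have to be found in the camera images.
- plaque: White glazed ceramic plaque, a flat slab 110 x 80 x 9 mm, about 0.2 kg, lying on the feed ledge. Origin: centre of its underside; x along the 110 mm side, y along the 80 mm side, z up. It has no front or back: half a turn is as good. It is not the stack of three alike plaques on the bench.
- press: Small swing-away press, fixed to the bench. Origin: on the bench right under the middle of the platen; z up, y from the platen towards its feed ledge, x away from the robot (turned by up to 0.33 rad). In this frame the platen covers x and y of +-85 and +-75 mm; the base plate is 12 mm thick. Nothing stands above the platen or the ledge save the small tape roll.
- ledge (a point): Middle of the feed ledge's top face, a bare steel sheet without rims, 90 mm above the bench, 230 mm along the press's x, 165 mm along its y (press frame: x -100 to 130, y 78 to 243 mm). The gap between ledge and platen is 3 mm wide.
- column (a point): Top of the press's steel column, 282 mm above the bench, radius 26 mm (collar 38 mm), at (160, -150) mm in the press frame. An arm on it carries the red heating head, 156 mm square, underside 96 mm, lever up to 300 mm above the bench, parked off to the right: it stays beyond y = -220 mm of the press frame, the arm beyond y = -110 mm.
- marks (a point): Middle of the platen's top face and of the four white L-shaped corner marks on its dark speckled rubber pad; rides with the platen, axes as the press's. Platen up: 89.5 mm above the bench (0.5 mm below the ledge). The marks leave 4 mm free all round a plaque centred with its 110 mm side along x and 80 mm side along y; the flat pad reaches some 30 mm beyond the plaque.
- platen (a joint): How far the platen is pushed down, m: 0 up (held up by springs, level with the ledge), 0.024 fully down on its stops, 0.020 when hanging in the catch. It moves straight down on guide rods wherever it is pressed. It takes about 5 N to start it and 12 N to hold it fully down, some 10 N more while moving fast, since the catch is damped; the plaque's own weight does not sink it.
- catch (a joint): Turn of the sprung catch, rad: 0 at rest. The platen's lip pushes it aside on the way down (up to about 0.2). Only when the platen is more than 0.021 down does it swing back to 0 over the lip; it is damped and takes nearly a second, and let go too soon it slips off the lip's bevelled edge. Once home it holds the platen at 0.020.
- catch_tab (a point): Outer end of the catch's thumb tab, 74 mm above the bench, 116 mm from the platen's middle, on the side away from the feed ledge. Pushing it outward would free the platen.
- tape_roll: Small roll of copper-brown tape lying on the ledge's far outer corner, radius 21 mm, 12 mm high. Origin: centre of its underside. To be left alone.
- brush: Brush, 140 mm long, lying on the press's base plate behind the platen (12 mm above the bench). To be left alone.
- spares: Neat stack of three more such plaques on the bench, 110 x 80 x 27 mm. Origin: centre of its underside. To be left alone.
- spray: White bottle on the bench, radius 28 mm, 170 mm high. Origin: centre of its underside. To be left alone.
- tin: Tin on the bench, radius 35 mm, 80 mm high. Origin: centre of its underside. To be left alone.
- screwdriver: Screwdriver lying on the bench, 190 mm long. To be left alone.
- wrench: Spanner lying on the bench, 160 mm long. To be left alone.
Mind the look-alikes: they are no part of the job. Of the things that look like the plaque, the largest one is meant.

How it is judged:
By the outcome, as a careful person would: the job done as asked, in the order asked, and still so for the second after the job is handed in, with the robot touching nothing.
It also fails if it takes over 58 s, if anything falls off the work surface, if the arm or the gripper's body presses on something with over 40 N, if the wrist force passes 120 N, or if a joint passes its speed limit or range.

ROBOT

A 6-joint arm with a two-finger parallel gripper is mounted at the origin on the work surface. World frame = base frame: x ahead of the robot, y to its left, z up, the work surface at z = 0. Lengths are in mm, angles in rad, forces in N, time in s.
With the tool pointing down it reaches from about 425 to 1125 mm from the base axis. Payload 14.9 kg.
Tool frame: the origin (TCP) lies midway between the tips of the shut fingers; the grasp point (between the pads) lies 19 mm behind it (grasp_offset is the distance from the TCP to the grasp point, in mm); y points along the fingers, x is the direction in which the jaws open and shut, and the axes are right-handed (so a half turn about y gives the same grasp; the last joint's range is limited). The gripper opens to 91 mm and grips with 3 to 60 N. Pads are 32 mm wide; open, the fingers measure 118 mm over their backs; the gripper's body (76 mm by 178 mm) begins 60 mm behind the grasp point.
Start: joints at [1.317, 0.379, 1.734, -0, 1.028, -0.033], TCP at [153.313, 683.017, 213.932] pointing down, gripper open.
Joint ranges: [-2.77, 2.77], [-0.74, 2.19], [0, 2.66], [-1.06, 4.2], [0.31, 2.87], [-3.08, 3.08]. Speed limits (rad/s): [1.89, 1.89, 2.39, 3.14, 3.14, 3.14].

INTERFACE

Orientations are given as a unit quaternion [x, y, z, w].
In Python, from station import * gives the robot as it stands.
- The arm moves only by the tool servo_tool, never from a script. Its argument "increments" is one flat list of numbers, 5 for each row, row after row: the shift along the tool's x, y, z in m, then the turn about the tool's y in degrees, then the opening, from 0 (shut) to 1 (fully open). In form: [tx, ty, tz, spin, grip, tx, ty, tz, spin, grip, ...]. A call has exactly 8 rows; each row shifts and turns the pose as measured when the row begins, along the tool's axes as they then stand; what a row does not reach is not made up. A row lasts 1/10 s, in which the tool goes at most 50 mm and 8.59 degrees, less where a joint would pass 70% of its speed; a pose out of reach is approached as far as the arm can. A call is refused whole if a number of a shift passes 0.05 or a number of a turn 8.59, either way. A call with a gripper value outside its range is refused whole. The fingers move at their own pace and stop on an object; "newtons" is the grip in N (left out, the last holds). Time passes only in rows, so rows that do not move let the fingers close, or fill a call up. It gives the time, the measured TCP pose, the force and the opening at its end, in the units of the state.
- get_obs(): the state, without advancing time (a new reading comes with each control period).
- capture(name): name is "scene" or "side" or "wrist"; returns a dict with "frame" (384x512x3 uint8, red, green, blue), "depth" (384x512 float32, mm along the optical axis (not along the pixel's ray), 0 where there is no reading), "fx", "fy", "cx", "cy" (pixels), "k1" (the pictures are not rectified: a ray, as slopes to the right and down, at radius r is drawn at 1 + k1 r^2 times it, then the intrinsics apply), "pose" (4x4, takes a point from camera to world coordinates); the wrist camera has in their place "tool_from_camera" (4x4, takes a point from camera to tool coordinates, whose origin is the TCP and whose axes are the tool frame's). Camera axes: x right, y down, z forward; pixel columns grow to the right and rows downward; lengths in mm; the calibration is good to about 2 mm. A picture is of the moment at which its call begins: read the wrist's pose just before it.
- close_job(): hands the job in, once; it reports no verdict.
The state is a dict: "clock": time; "q": joint angles; "joint_velocities": joint speeds; "effort": joint torques, N m; "tcp_pos": TCP position; "tcp_rot": TCP orientation; "contact_force": force on the tool from outside, world axes, zero at the start; "wrist_torque": the same for the moment, N m; "gripper_width": finger opening in mm.
Only numpy, scipy, OpenCV 4.12 (cv2) and the standard library are available. Lean on these libraries where they do the work, as an engineer would, in place of code of your own. Each camera call takes 0.05 s, during which the arm holds its last target.

## Working session

There is one attempt and no reset: what is moved stays moved. The work goes in short steps, Python scripts to look and compute and a tool call to move; the robot and the scene stay as the last step left them, time stands still between calls to the robot, and variables do not carry over. Pictures are saved under pics/ and viewed, and the job is handed in when it is done.

Besides the shell and the picture viewer there is one more tool, called by a JSON object that holds its "method" and its "body". servo_tool: Moves the arm, as the interface text tells. Its arguments: {"type":"object","properties":{"increments":{"type":"array"},"newtons":{"type":"number"}},"required":["increments"]}

```bash
mkdir -p pics; ls
python3 - <<'E'
from station import *
import cv2,numpy as np,pickle
o=get_obs();print(o)
d={}
for n in("scene","side","wrist"):
    c=capture(n);d[n]=c
    cv2.imwrite(f"pics/{n}0.png",c["frame"][:,:,::-1])
    print(n,c["fx"],c["fy"],c["cx"],c["cy"],c["k1"],np.round(c.get("pose",c.get("tool_from_camera")),3).tolist())
d["obs"]=o
pickle.dump(d,open("d0.pkl","wb"))
E
```

```text
pics
{'clock': 0.0, 'q': array([ 1.31667828e+00,  3.79372396e-01,  1.73474723e+00, -4.54981776e-07,
        1.02852759e+00, -3.32876582e-02]), 'joint_velocities': array([ 0.00109966,  0.00067703, -0.00014972,  0.00126606, -0.0004927 ,
        0.00046379]), 'effort': array([-5.84835220e-05, -7.63731766e+01, -4.34356928e+01,  6.49545947e-02,
        4.24232846e-02, -1.14764325e-04]), 'tcp_pos': array([153.22935652, 682.63282877, 213.33016647]), 'tcp_rot': array([ 0.55227386,  0.44156113, -0.44215833, -0.5518273 ]), 'contact_force': array([ 1.1131757 ,  1.02729098, -0.53966251]), 'wrist_torque': array([ 0.00988889, -0.02781819, -0.03855899]), 'gripper_width': 91.21422689791886}
scene 416.9229083834659 416.9229083834659 257.21466104691297 188.3605953544028 -0.03131485315186408 [[0.685, 0.611, -0.398, 1050.234], [0.729, -0.572, 0.376, -576.361], [0.002, -0.547, -0.837, 1317.459], [0.0, 0.0, 0.0, 1.0]]
side 451.8973418911014 451.8973418911014 254.19879072583439 193.4291539976309 -0.1715095806892069 [[0.994, -0.086, 0.071, 383.713], [-0.111, -0.72, 0.685, -1357.924], [-0.008, -0.688, -0.725, 1549.973], [0.0, 0.0, 0.0, 1.0]]
wrist 335.4841132751204 335.4841132751204 256.9436942617261 191.5124388157785 -0.01895762605977252 [[1.0, 0.0, -0.0, 0.305], [0.001, -0.286, 0.958, -170.418], [0.0, -0.958, -0.286, 80.609], [0.0, 0.0, 0.0, 1.0]]
```

View pics/scene0.png

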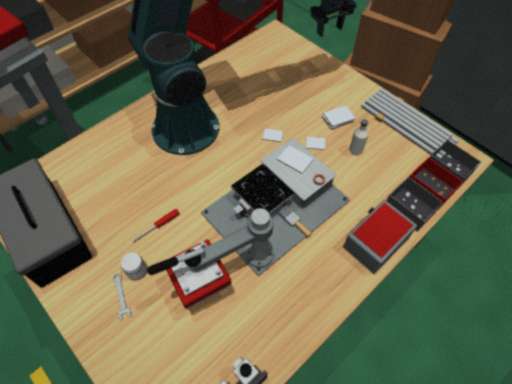

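View pics/side0.png

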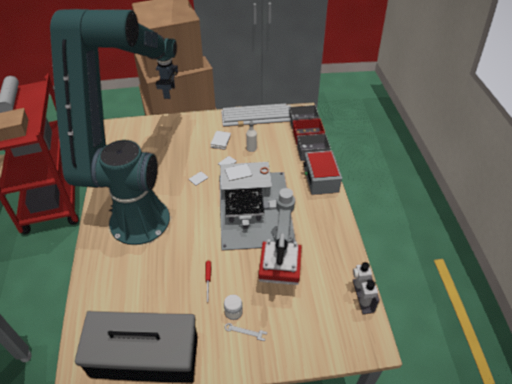

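View pics/wrist0.png

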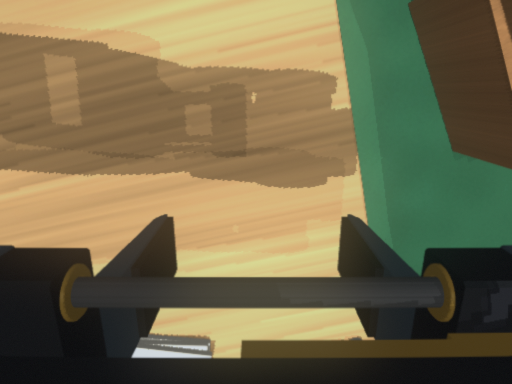

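The scene picture shows the plaque at about (296,158) on the ledge, the dark pad at (262,188) and the tape at (319,180). In the side picture the plaque is at (238,172) and the pad at (244,204). I'll zoom in next.

```bash
cat > h.py <<'E'
import numpy as np,cv2,pickle
def ray(c,uv,T=None):
    uv=np.atleast_2d(np.asarray(uv,float))
    d=(uv-[c["cx"],c["cy"]])/[c["fx"],c["fy"]]
    s=d.copy()
    for _ in range(20):
        s=d/(1+c["k1"]*(s**2).sum(1,keepdims=True))
    T=c["pose"] if T is None else T
    r=np.c_[s,np.ones(len(s))]@T[:3,:3].T
    return T[:3,3],r
def onz(c,uv,z,T=None):
    o,r=ray(c,uv,T); return o+r*((z-o[2])/r[:,2])[:,None]
def proj(c,P,T=None):
    T=c["pose"] if T is None else T
    p=(np.atleast_2d(P)-T[:3,3])@T[:3,:3]; s=p[:,:2]/p[:,2:]
    s=s*(1+c["k1"]*(s**2).sum(1,keepdims=True))
    return s*[c["fx"],c["fy"]]+[c["cx"],c["cy"]]
def crop(c,u0,v0,w,h,k,name):
    im=c["frame"][v0:v0+h,u0:u0+w,::-1]
    cv2.imwrite("pics/"+name,cv2.resize(im,None,fx=k,fy=k,interpolation=cv2.INTER_NEAREST))
def toolT(o):
    from scipy.spatial.transform import Rotation as R
    T=np.eye(4);T[:3,:3]=R.from_quat(o["tcp_rot"]).as_matrix();T[:3,3]=o["tcp_pos"];return T
E
python3 - <<'E'
from h import *
d=pickle.load(open("d0.pkl","rb"))
crop(d["scene"],200,130,160,120,5,"s1.png");crop(d["side"],190,140,130,100,6,"s2.png")
print(toolT(d["obs"]))
E
```

```text
[[ 2.19039556e-01 -2.64732261e-04 -9.75715944e-01  1.53229357e+02]
 [ 9.75715410e-01 -1.02079748e-03  2.19039714e-01  6.82632829e+02]
 [-1.05399525e-03 -9.99999444e-01  3.47083202e-05  2.13330166e+02]
 [ 0.00000000e+00  0.00000000e+00  0.00000000e+00  1.00000000e+00]]
```

View pics/s1.png

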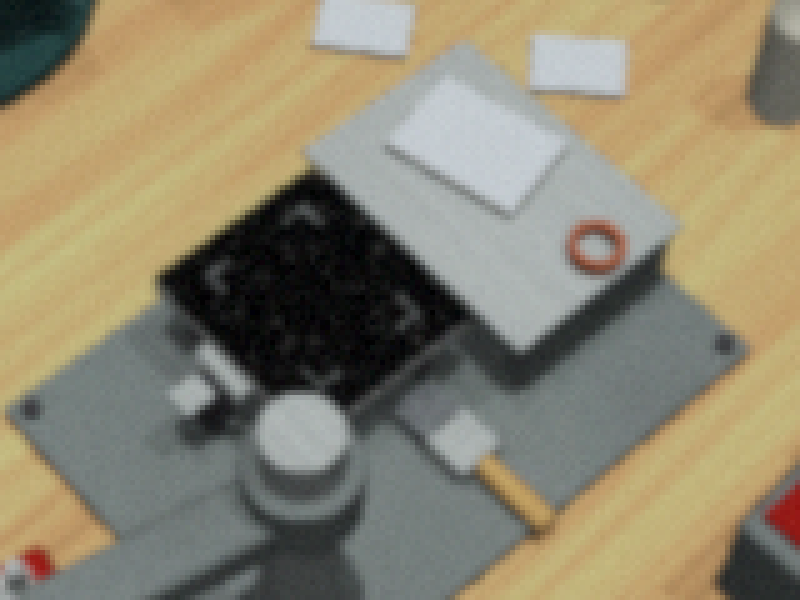

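View pics/s2.png

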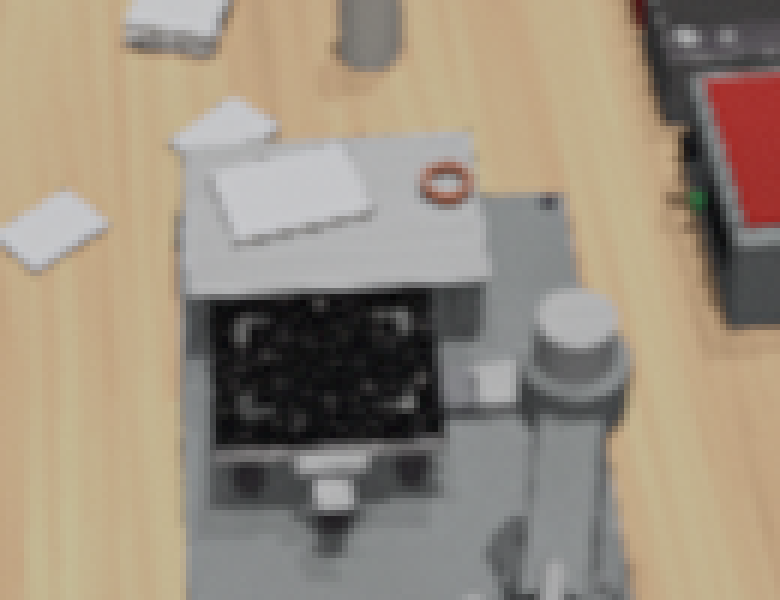

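Run:
```python
from h import *
d=pickle.load(open("d0.pkl","rb"))
f=lambda a,u0,v0,k:(np.array(a,float)+.5)/k-.5+[u0,v0]
S=d["scene"];D=d["side"]
def show(n,c,a,z):
    P=onz(c,a,z)[:,:2]; m=P.mean(0)
    print(n,P.round(0).tolist(),"mean",m.round(1))
    e=np.roll(P,-1,0)-P
    print("  len",np.linalg.norm(e,axis=1).round(0),"ang",np.arctan2(e[:,1],e[:,0]).round(3))
sc=lambda a:f(a,200,130,5); sd=lambda a:f(a,190,140,6)
show("ledge sc",S,sc([(305,152),(462,42),(680,225),(522,350)]),90)
show("ledge sd",D,sd([(186,290),(184,140),(472,134),(490,275)]),90)
show("plq sc",S,sc([(387,142),(450,75),(566,145),(510,210)]),99)
show("plq sd",D,sd([(236,238),(213,172),(340,145),(370,208)]),99)
# marks outer corners
show("marks sc",S,sc([(207,268),(302,205),(415,297),(320,380)]),89.5)
show("marks sd",D,sd([(237,408),(234,318),(410,312),(414,405)]),89.5)
show("pad sc",S,sc([(160,278),(312,172),(470,318),(340,405)]),89.5)
show("pad sd",D,sd([(213,447),(212,297),(433,290),(440,440)]),89.5)
show("tape sc",S,sc([(596,247)]),100);show("tape sd",D,sd([(446,183)]),100)
# depth check
for n,c,p in(("sc",S,sc([(475,145)])),("sd",D,sd([(290,190)]))):
    u,v=p[0].round().astype(int); print(n,c["depth"][v,u])
```

```text
ledge sc [[385.0, 70.0], [390.0, 230.0], [617.0, 222.0], [611.0, 62.0]] mean [500.8 145.8]
  len [160. 227. 160. 227.] ang [ 1.535 -0.035 -1.604  3.105]
ledge sd [[380.0, 73.0], [388.0, 240.0], [616.0, 219.0], [609.0, 61.0]] mean [498.3 148.2]
  len [167. 229. 158. 229.] ang [ 1.521 -0.09  -1.618  3.091]
plq sc [[424.0, 115.0], [411.0, 194.0], [516.0, 209.0], [528.0, 137.0]] mean [469.6 163.9]
  len [ 80. 105.  74. 106.] ang [ 1.728  0.143 -1.404 -2.939]
plq sd [[421.0, 115.0], [409.0, 190.0], [510.0, 209.0], [526.0, 135.0]] mean [466.4 162.2]
  len [ 76. 103.  75. 107.] ang [ 1.736  0.184 -1.359 -2.95 ]
marks sc [[411.0, -51.0], [418.0, 36.0], [530.0, 39.0], [533.0, -57.0]] mean [473.   -8.5]
  len [ 87. 112.  96. 122.] ang [ 1.5    0.03  -1.535  3.098]
marks sd [[409.0, -50.0], [414.0, 40.0], [545.0, 31.0], [537.0, -62.0]] mean [476.  -10.3]
  len [ 90. 131.  93. 128.] ang [ 1.522 -0.072 -1.657  3.046]
pad sc [[395.0, -81.0], [401.0, 61.0], [568.0, 54.0], [557.0, -61.0]] mean [480.3  -6.6]
  len [143. 167. 116. 163.] ang [ 1.529 -0.04  -1.672 -3.013]
pad sd [[389.0, -85.0], [399.0, 64.0], [564.0, 51.0], [551.0, -98.0]] mean [475.9 -16.9]
  len [149. 166. 149. 162.] ang [ 1.508 -0.075 -1.661  3.064]
tape sc [[592.0, 157.0]] mean [592.1 157.3]
  len [0.] ang [0.]
tape sd [[587.0, 155.0]] mean [587.3 154.8]
  len [0.] ang [0.]
sc 1521.9896
sd 2094.0696
```

{"method": "servo_tool", "body": {"increments": [-0.033,0,-0.032,0,1,-0.033,0,-0.032,0,1,-0.033,0,-0.032,0,1,-0.033,0,-0.032,0,1,-0.033,0,-0.032,0,1,-0.033,0,-0.032,0,1,-0.033,0,-0.032,0,1,-0.033,0,-0.032,0,1]}}

```text
clock: 0.95
tcp_pos: [348.2, 361.1, 211.9]
tcp_rot: [0.551, 0.444, -0.444, -0.55]
contact_force: [0.9, 0.8, -1.1]
gripper_width: 91.3
```

{"method": "servo_tool", "body": {"increments": [-0.034,0,-0.033,0,1,-0.034,0,-0.033,0,1,-0.034,0,-0.033,0,1,-0.034,0,-0.033,0,1,-0.025,0,-0.023,0,1,0,0,0,-7,1,0,0,0,-7,1,0,0,0,-7,1]}}

```text
clock: 1.75
tcp_pos: [470.9, 156.7, 212.3]
tcp_rot: [0.46, 0.538, -0.538, -0.459]
contact_force: [-0.4, -0.0, 0.7]
gripper_width: 91.3
```

```bash
cat > look.py <<'E'
import sys
from station import *
from h import *
n=sys.argv[1]
o=get_obs();d={"obs":o}
for k in sys.argv[2:]:
    d[k]=capture(k)
    if k=="wrist": d[k]["pose"]=toolT(o)@d[k]["tool_from_camera"]
    cv2.imwrite(f"pics/{k}{n}.png",d[k]["frame"][:,:,::-1])
pickle.dump(d,open(f"d{n}.pkl","wb"))
T=toolT(o);print(o["clock"],o["tcp_pos"].round(1),"jaw yaw",np.arctan2(T[1,0],T[0,0]).round(4),"q",o["q"].round(2),"F",o["contact_force"].round(1),"tq",o["wrist_torque"].round(2),o["gripper_width"].round(1))
E
python3 look.py 1 wrist
```

```text
Traceback (most recent call last):
  File "look.py", line 11, in <module>
    T=toolT(o);print(o["clock"],o["tcp_pos"].round(1),"jaw yaw",np.arctan2(T[1,0],T[0,0]).round(4),"q",o["q"].round(2),"F",o["contact_force"].round(1),"tq",o["wrist_torque"].round(2),o["gripper_width"].round(1))
                                                                                                                                                                                       ^^^^^^^^^^^^^^^^^^^^^^^^
AttributeError: 'float' object has no attribute 'round'
```

View pics/wrist1.png

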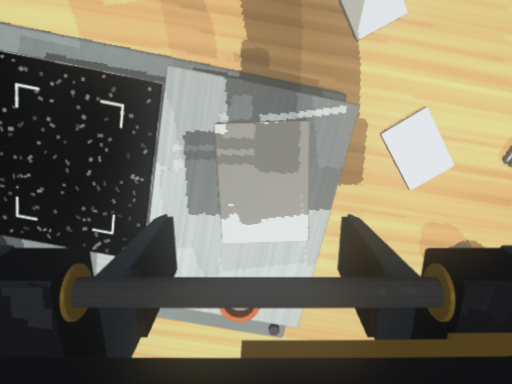

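The wrist picture shows the plaque at about (216–308, 121–242) with its axes close to the tool's. All four marks are in view, around (15,86), (124,103), (113,233) and (17,219).

```bash
sed -i 's/o\["gripper_width"\].round(1)/round(o["gripper_width"],1)/' look.py
python3 - <<'E'
from h import *
d=pickle.load(open("d1.pkl","rb"));crop(d["wrist"],0,70,135,180,3.3,"m1.png") if 0 else None
c=d["wrist"]
im=c["frame"][:,:,::-1]
a=cv2.resize(im[70:250,0:140],None,fx=4,fy=4,interpolation=cv2.INTER_CUBIC)[:600]
b=cv2.resize(im[100:250,190:330],None,fx=4,fy=4,interpolation=cv2.INTER_CUBIC)
cv2.imwrite("pics/m1.png",cv2.resize(im[70:250,0:140],None,fx=3.2,fy=3.2,interpolation=cv2.INTER_CUBIC));cv2.imwrite("pics/m2.png",b)
E
```

```text
(no output)
```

View pics/m1.png

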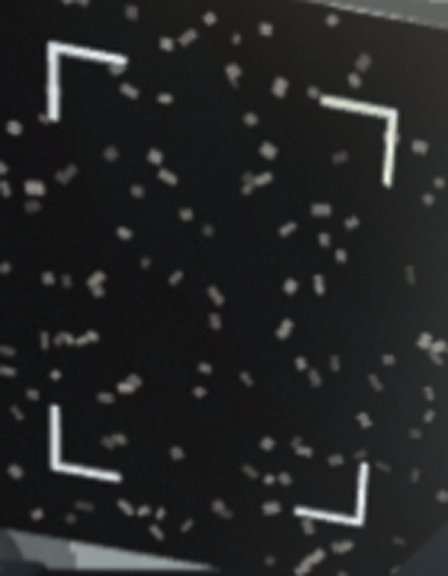

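View pics/m2.png

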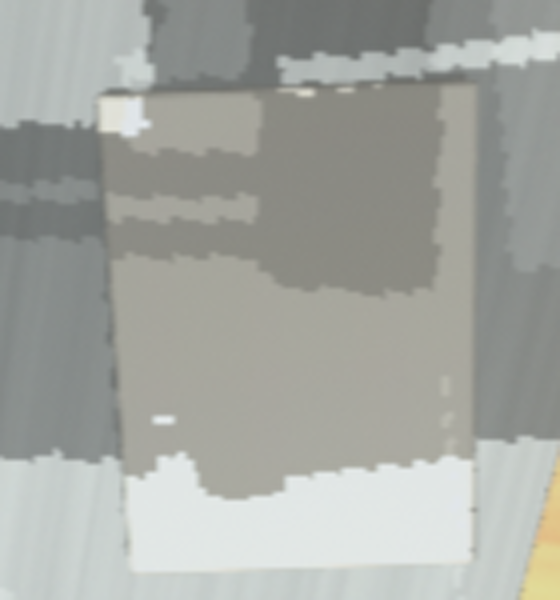

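Run:
```python
from h import *
d=pickle.load(open("d1.pkl","rb"));c=d["wrist"];T=toolT(d["obs"])
g=lambda a,u,v,k:(np.array(a,float)+.5)/k-.5+[u,v]
def show(n,P):
    P=P[:,:2];e=np.roll(P,-1,0)-P
    print(n,P.round(1).tolist(),"mean",P.mean(0).round(1),"len",np.linalg.norm(e,axis=1).round(1),"ang",np.arctan2(e[:,1],e[:,0]).round(3))
show("marks",onz(c,g([(49,43),(397,111),(361,524),(53,468)],0,70,3.2),89.5))
show("plq",onz(c,g([(101,94),(476,84),(473,562),(130,571)],190,100,4),99))
print(d["obs"]["tcp_pos"],np.arctan2(T[1,0],T[0,0]), "tool in xy: x",T[:2,0],"z",T[:2,2])
for u,v in[(265,180),(265,230),(70,150)]:
    dz=c["depth"][v,u];o,r=ray(c,[(u,v)]);print((o+r*dz).round(1))
```

```text
marks [[415.7, -58.4], [419.2, 33.7], [540.5, 28.3], [537.2, -62.8]] mean [478.1 -14.8] len [ 92.2 121.5  91.2 121.6] ang [ 1.533 -0.044 -1.608  3.105]
plq [[421.8, 113.3], [407.6, 190.1], [513.9, 211.0], [528.6, 133.1]] mean [468.  161.9] len [ 78.  108.4  79.3 108.6] ang [ 1.754  0.195 -1.385 -2.959]
[470.88968668 156.73845814 212.33952166] 1.7274639030865468 tool in xy: x [-0.15602742  0.98775242] z [-0.98775232 -0.15602802]
[[463.5 162.5  99.3]]
[[510.4 170.3  98.4]]
[[466.2 -12.4  88.4]]
```

{"method": "servo_tool", "body": {"increments": [0.0055,0,0.002,-1.7,1,0,0.03,0,0,1,0,0.03,0,0,1,0,0.025,0,0,1,0,0.013,0,0,1,0,0,0,0,1,0,0,0,0,1,0,0,0,0,1]}}

```text
clock: 2.6
tcp_pos: [469.3, 162.9, 113.5]
tcp_rot: [0.454, 0.544, -0.542, -0.451]
contact_force: [0.7, -0.8, 0.2]
gripper_width: 91.1
```

```bash
python3 look.py 2 wrist
```

```text
2.6 [469.3 162.9 113.5] jaw yaw 1.7526 q [ 0.29  0.22  2.18 -0.    0.74 -1.46] F [ 0.7 -0.8  0.2] tq [ 0.02 -0.01  0.01] 91.1
```

View pics/wrist2.png

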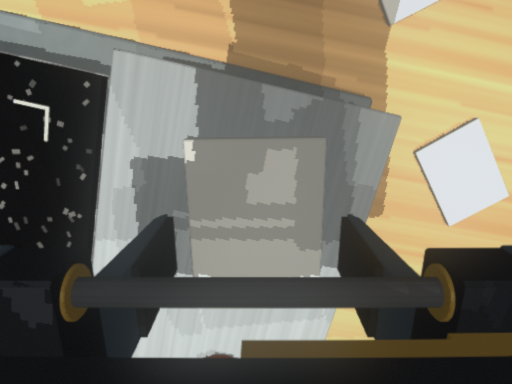

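The plaque sits between the fingers, with its top edge at (185–326, 138) centred on the jaw. Next I go down and grip.

{"method": "servo_tool", "body": {"increments": [0,0.01,0,0,1,0,0.008,0,0,1,0,0.002,0,0,1,0,0,0,0,0,0,0,0,0,0,0,0,0,0,0,0,0,0,0,0,0,0,0,0,0], "newtons": 25}}

```text
clock: 3.45
tcp_pos: [470.5, 163.2, 93.6]
tcp_rot: [0.454, 0.545, -0.541, -0.451]
contact_force: [-1.7, 0.1, -3.1]
gripper_width: 80.0
```

```bash
python3 look.py 3 wrist
```

```text
3.45 [470.5 163.2  93.6] jaw yaw 1.7521 q [ 0.29  0.25  2.19 -0.    0.69 -1.46] F [-1.7  0.1 -3.1] tq [0.06 0.   0.04] 80.0
```

View pics/wrist3.png

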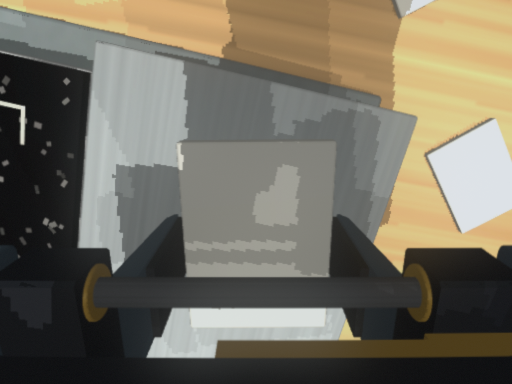

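The grip closed at 80.0 mm. The plaque is visible between the pads, from row 142 to row 327. I'll work out its centre relative to the TCP.

Run:
```python
from h import *
d=pickle.load(open("d3.pkl","rb"));c=d["wrist"];T=toolT(d["obs"])
im=c["frame"][:,:,::-1]
P=onz(c,[(179,142),(336,141.5),(325,328),(192,328)],99)
print(P.round(1),P.mean(0).round(1)); loc=(P-T[:3,3])@T[:3,:3]
print(loc.round(1),loc.mean(0).round(1))
```

```text
[[421.5 115.2  99. ]
 [407.3 191.   99. ]
 [514.9 212.   99. ]
 [529.1 135.1  99. ]] [468.2 163.3  99. ]
[[-38.3  -5.8  56.8]
 [ 38.8  -5.8  57.1]
 [ 40.   -5.  -52.5]
 [-38.2  -5.  -52.6]] [ 0.6 -5.4  2.2]
```

{"method": "servo_tool", "body": {"increments": [0,-0.01,0,0,0,0,-0.02,0,0,0,0,-0.02,0,0,0,-0.02,0,0,0,0,-0.03,0,0,0,0,-0.03,0,0,0,0,-0.03,0,0,0,0,-0.02,0,0,0,0]}}

```text
clock: 4.3
tcp_pos: [494.6, 33.0, 151.1]
tcp_rot: [0.454, 0.547, -0.541, -0.449]
contact_force: [0.4, 0.6, -2.8]
gripper_width: 79.8
```

```bash
cat > togo.py <<'E'
import sys
from station import *
from h import *
o=get_obs();T=toolT(o);t=np.array([float(x) for x in sys.argv[1:4]]);yaw=float(sys.argv[4])
print(o["clock"],o["tcp_pos"].round(1),"delta tool mm",((t-T[:3,3])@T[:3,:3]).round(1),"spin deg",np.degrees(np.arctan2(T[1,0],T[0,0])-yaw).round(2),"tool y",T[:3,1].round(4),"F",o["contact_force"].round(1),"w",round(o["gripper_width"],1))
E
python3 togo.py 480.3 -14.8 125 1.532
```

```text
4.3 [494.6  33.  151.1] delta tool mm [-44.3  25.9  23.2] spin deg 12.88 tool y [ 0.0105  0.0015 -0.9999] F [ 0.4  0.6 -2.8] w 79.8
```

{"method": "servo_tool", "body": {"increments": [-0.022,0.005,0.012,0,0,-0.022,0.005,0.011,0,0,0,0.005,0,6,0,0,0.005,0,6,0,0,0.005,0,1,0,0,0,0,0,0,0,0,0,0,0,0,0,0,0,0]}}

```text
clock: 5.1
tcp_pos: [481.5, -19.0, 130.1]
tcp_rot: [0.515, 0.493, -0.484, -0.508]
contact_force: [1.2, -0.8, -2.3]
gripper_width: 79.8
```

```bash
python3 togo.py 480.3 -14.8 105 1.532; python3 look.py 4 wrist scene
```

```text
5.1 [481.5 -19.  130.1] delta tool mm [ 4.1 25.1  1.7] spin deg -0.36 tool y [ 0.0152  0.001  -0.9999] F [ 1.2 -0.8 -2.3] w 79.8
5.1 [481.5 -19.  130.1] jaw yaw 1.5258 q [-0.09  0.16  2.21  0.    0.75 -1.62] F [ 1.2 -0.8 -2.3] tq [ 0.03  0.01 -0.02] 79.8
```

View pics/wrist4.png

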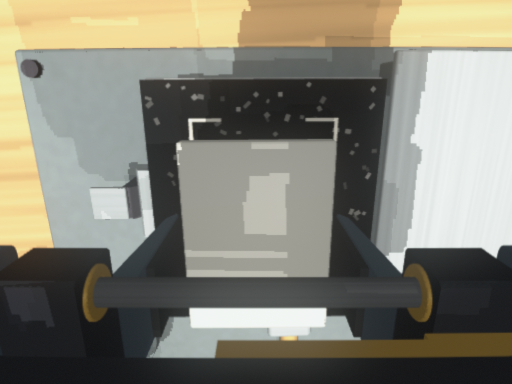

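View pics/scene4.png

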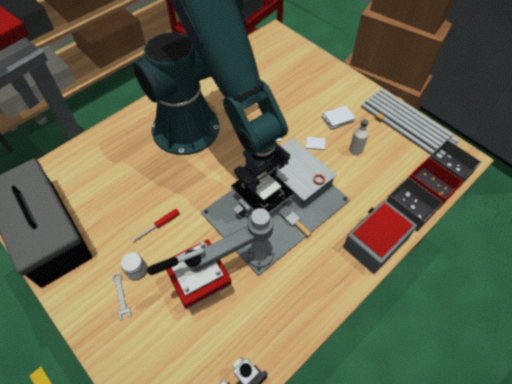

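The plaque is held above the platen. The two near marks are visible at (189,119) and (338,118).

Run:
```python
from h import *
d=pickle.load(open("d4.pkl","rb"));c=d["wrist"];T=toolT(d["obs"])
im=c["frame"][:,:,::-1]
cv2.imwrite("pics/w4c.png",cv2.resize(im[100:180,160:360],None,fx=4,fy=4,interpolation=cv2.INTER_CUBIC))
P=onz(c,[(189,119),(338,118)],89.5);print(P.round(1))
Z=(T[2,3]-93.6)+99
Q=onz(c,[(179,142),(335,141)],Z);print(Q.round(1))
loc=lambda P:((P-T[:3,3])@T[:3,:3]).round(1)
print(loc(P),loc(Q))
```

```text
[[415.8 -57.7  89.5]
 [419.3  33.8  89.5]]
[[422.8 -54.5 135.5]
 [425.8  21.8 135.5]]
[[-41.7  39.5  64.4]
 [ 49.9  39.7  65. ]] [[-38.   -6.3  56.9]
 [ 38.3  -6.2  57.4]]
```

View pics/w4c.png

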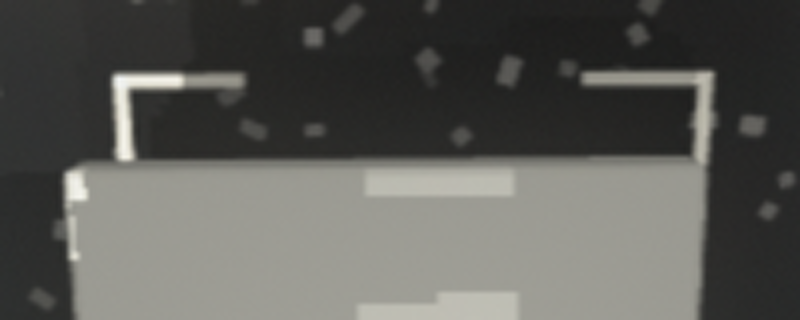

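{"method": "servo_tool", "body": {"increments": [0.004,0,0.0015,0,0,0,0.015,0,0,0,0,0.012,0,0,0,0,0.005,0,0,0,0,0,0,0,0,0,0,0,0,0,0,0,0,0,0,0,0,0,0,0]}}

```text
clock: 6.0
tcp_pos: [481.3, -13.9, 97.9]
tcp_rot: [0.515, 0.493, -0.485, -0.507]
contact_force: [-0.1, -0.6, -1.8]
gripper_width: 79.4
```

```bash
python3 togo.py 480.3 -14.8 93.3 1.532; python3 look.py 5 wrist
```

```text
6.0 [481.3 -13.9  97.9] delta tool mm [-1.   4.6  1. ] spin deg -0.27 tool y [ 0.0166  0.001  -0.9999] F [-0.1 -0.6 -1.8] w 79.4
6.0 [481.3 -13.9  97.9] jaw yaw 1.5273 q [-0.08  0.22  2.22  0.    0.68 -1.61] F [-0.1 -0.6 -1.8] tq [ 0.02  0.01 -0.03] 79.4
```

View pics/wrist5.png

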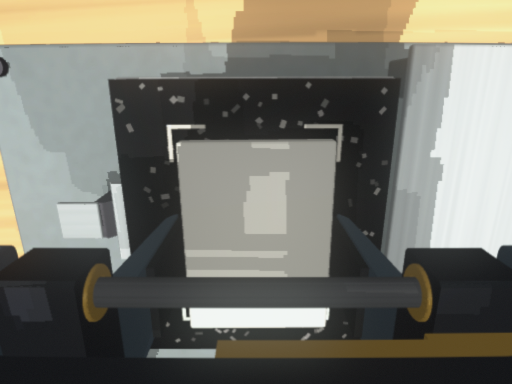

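Run:
```python
from h import *
d=pickle.load(open("d5.pkl","rb"));c=d["wrist"];T=toolT(d["obs"])
im=c["frame"][:,:,::-1]
cv2.imwrite("pics/w5c.png",cv2.resize(im[110:180,155:355],None,fx=4,fy=4,interpolation=cv2.INTER_CUBIC))
cv2.imwrite("pics/w5d.png",cv2.resize(im[290:345,155:355],None,fx=4,fy=4,interpolation=cv2.INTER_CUBIC))
P=onz(c,[(167,126),(342.5,124.5)],89.5);print(P.round(1))
Q=onz(c,[(179,142),(335,141)],103.3);print(Q.round(1))
loc=lambda P:((P-T[:3,3])@T[:3,:3]).round(1)
print(loc(P),loc(Q))
```

```text
[[416.2 -58.   89.5]
 [419.4  33.8  89.5]]
[[422.7 -49.4 103.3]
 [425.5  26.9 103.3]]
[[-47.    7.3  63.3]
 [ 44.9   7.4  64.1]] [[-38.   -6.4  56.9]
 [ 38.3  -6.3  57.4]]
```

View pics/w5c.png

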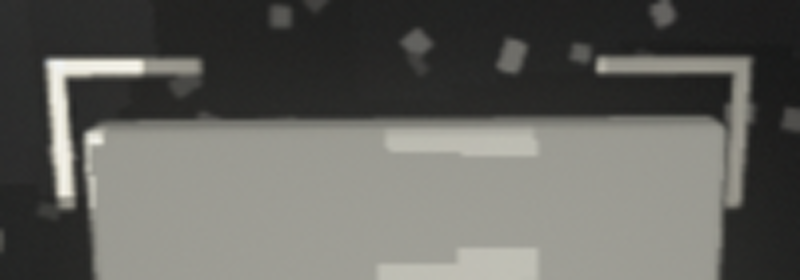

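View pics/w5d.png

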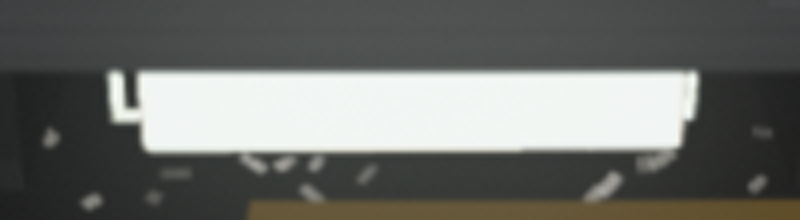

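{"method": "servo_tool", "body": {"increments": [-0.0012,0.0,0.0005,0.3,0,0,0.002,0,0,0,0,0.002,0,0,0,0,0.0005,0,0,0,0,0,0,0,0,0,0,0,0,0,0,0,0,0,0,0,0,0,0,0]}}

```text
clock: 6.85
tcp_pos: [481.2, -15.2, 93.6]
tcp_rot: [0.516, 0.492, -0.483, -0.508]
contact_force: [0.2, -0.5, -2.2]
gripper_width: 79.6
```

```bash
python3 togo.py 480.3 -14.8 93.3 1.532; python3 look.py 6 wrist;python3 - <<'E'
from h import *
d=pickle.load(open("d6.pkl","rb"));c=d["wrist"]
im=c["frame"][:,:,::-1]
cv2.imwrite("pics/w6c.png",cv2.resize(im[110:340,155:355],None,fx=2.6,fy=2.6,interpolation=cv2.INTER_CUBIC))
E
```

```text
6.85 [481.2 -15.2  93.6] delta tool mm [0.4 0.3 1. ] spin deg -0.6 tool y [ 1.760e-02  9.000e-04 -9.998e-01] F [ 0.2 -0.5 -2.2] w 79.6
6.85 [481.2 -15.2  93.6] jaw yaw 1.5215 q [-0.08  0.23  2.23  0.    0.67 -1.61] F [ 0.2 -0.5 -2.2] tq [-0.02  0.06  0.05] 79.6
```

View pics/w6c.png

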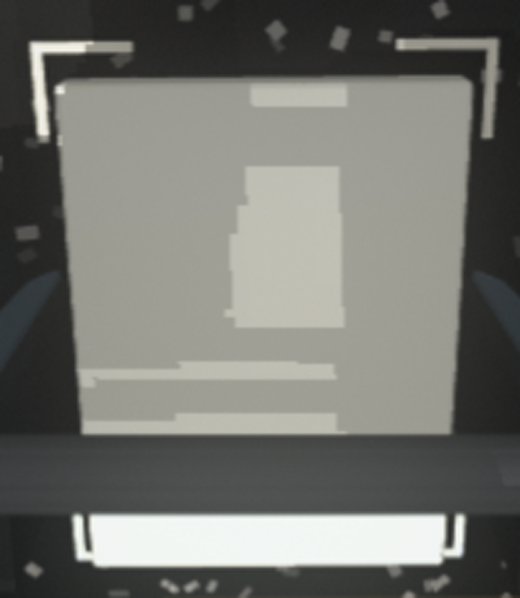

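Run:
```python
from h import *
d=pickle.load(open("d6.pkl","rb"));c=d["wrist"];T=toolT(d["obs"])
g=lambda a:(np.array(a,float)+.5)/2.6-.5+[155,110]
loc=lambda P:((P-T[:3,3])@T[:3,:3]).round(1)
M=onz(c,g([(30,43),(498,39),(462,556),(77,560)]),89.5)
Q=onz(c,g([(57,82),(472,77),(443,566),(93,567)]),99.0)
print(loc(M)[:,[0,2]].tolist(),loc(M).mean(0));print(loc(Q)[:,[0,2]].tolist(),loc(Q).mean(0))
```

```text
[[-46.2, 63.6], [45.7, 64.4], [47.0, -57.5], [-45.1, -58.6]] [0.35  4.075 2.975]
[[-39.2, 57.3], [38.8, 58.2], [40.3, -52.6], [-39.1, -52.8]] [ 0.2   -5.4    2.525]
```

It is centred to within about 0.5 mm, so I'll release and back off.

{"method": "servo_tool", "body": {"increments": [0,0.0005,0.0005,0,0,0,0,0,0,0,0,0,0,0,1,0,0,0,0,1,0,0,0,0,1,0,-0.01,0,0,1,0,-0.04,0,0,1,0,-0.04,0,0,1]}}

```text
clock: 7.7
tcp_pos: [476.5, -15.1, 182.6]
tcp_rot: [0.514, 0.49, -0.485, -0.51]
contact_force: [1.0, -0.1, -0.3]
gripper_width: 90.8
```

```bash
python3 look.py 7 wrist;python3 - <<'E'
from h import *
d=pickle.load(open("d7.pkl","rb"));c=d["wrist"]
im=c["frame"][:,:,::-1]
cv2.imwrite("pics/w7c.png",cv2.resize(im[80:280,155:355],None,fx=3,fy=3,interpolation=cv2.INTER_CUBIC))
E
```

```text
7.7 [476.5 -15.1 182.6] jaw yaw 1.5214 q [-0.08  0.06  2.2   0.    0.87 -1.61] F [ 1.  -0.1 -0.3] tq [0.04 0.02 0.04] 90.8
```

View pics/w7c.png

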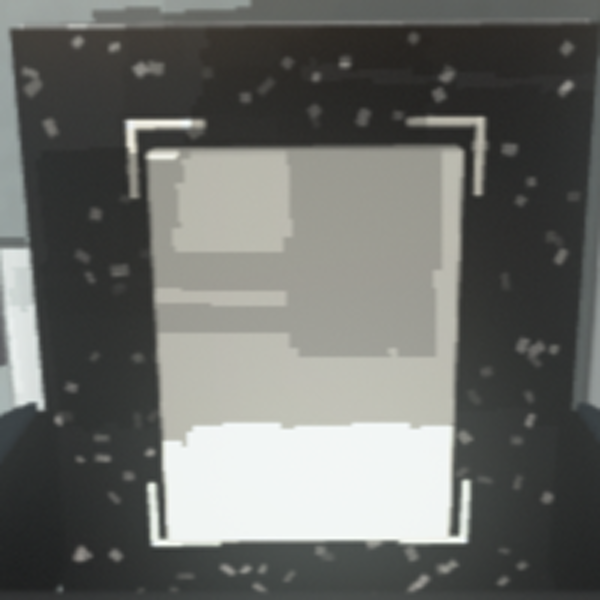

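The plaque lies within the marks, with all four L's visible around it. I'll shut the fingers and come down over its centre.

{"method": "servo_tool", "body": {"increments": [0,0.02,0,0,0,0,0.02,0,0,0,0,0.02,0,0,0,0,0.015,0,0,0,0,0,0,0,0,0,0,0,0,0,0,0,0,0,0,0,0,0,0,0]}}

```text
clock: 8.55
tcp_pos: [485.8, -15.6, 121.9]
tcp_rot: [0.52, 0.495, -0.48, -0.505]
contact_force: [0.3, -0.2, 0.7]
gripper_width: 30.0
```

```bash
python3 togo.py 478.1 -14.8 98.5 1.532;python3 - <<'E'
from h import *
d=pickle.load(open("d7.pkl","rb"));c=d["wrist"];T=toolT(d["obs"])
g=lambda a:(np.array(a,float)+.5)/3-.5+[155,80]
loc=lambda P:((P-T[:3,3])@T[:3,:3]).round(1)
M=onz(c,g([(127,120),(485,117),(469,542),(153,545)]),89.5)
Q=onz(c,g([(146,150),(463,147),(449,540),(166,541)]),98.5)
print(loc(M)[:,[0,2]].tolist(),loc(M).mean(0));print(loc(Q)[:,[0,2]].tolist(),loc(Q).mean(0), M.mean(0),Q.mean(0))
E
```

```text
8.55 [485.8 -15.6 121.9] delta tool mm [ 0.4 23.1  8.4] spin deg -0.6 tool y [ 3.090e-02 -2.000e-04 -9.995e-01] F [ 0.3 -0.2  0.7] w 30.0
[[-46.1, 59.8], [45.8, 60.6], [47.5, -61.2], [-44.9, -62.1]] [ 0.575 93.15  -0.725]
[[-40.1, 53.2], [39.1, 53.9], [40.2, -55.7], [-39.6, -56.0]] [-0.1  84.15 -1.15] [478.11690663 -14.42071471  89.5       ] [478.42270876 -15.14247937  98.5       ]
```

{"method": "servo_tool", "body": {"increments": [0,0,0.0085,0,0,0,0.004,0,0,0,0,0.004,0,0,0,0,0.004,0,0,0,0,0.003,0,0,0,0,0,0,0,0,0,0,0,0,0,0,0,0,0,0]}}

```text
clock: 9.35
tcp_pos: [477.4, -15.2, 106.2]
tcp_rot: [0.52, 0.496, -0.479, -0.504]
contact_force: [-0.4, -0.3, -0.7]
gripper_width: 0.5
```

```bash
python3 togo.py 478.1 -14.8 98.5 1.532
```

```text
9.35 [477.4 -15.2 106.2] delta tool mm [ 0.4  7.7 -0.4] spin deg -0.6 tool y [ 3.210e-02 -3.000e-04 -9.995e-01] F [-0.4 -0.3 -0.7] w 0.5
```

{"method": "servo_tool", "body": {"increments": [0,0.004,0.0001,0,0,0,0.003,0.0001,0,0,0,0.002,0.0001,0,0,0,0.002,0.0001,0,0,0,0.002,0.0001,0,0,0,0.002,0.0001,0,0,0,0.002,0.0001,0,0,0,0.002,0.0001,0,0]}}

```text
clock: 10.15
tcp_pos: [477.9, -15.2, 87.6]
tcp_rot: [0.52, 0.496, -0.479, -0.504]
contact_force: [-5.5, 0.0, 16.2]
gripper_width: 0.6
```

```bash
python3 togo.py 478.1 -14.8 75.5 1.532
```

```text
10.15 [477.9 -15.2  87.6] delta tool mm [ 0.4 12.1  0.3] spin deg -0.59 tool y [ 3.200e-02 -3.000e-04 -9.995e-01] F [-5.5  0.  16.2] w 0.6
```

{"method": "servo_tool", "body": {"increments": [0,0.002,0.0003,0,0,0,0.002,0.0003,0,0,0,0.002,0.0002,0,0,0,0.002,0.0001,0,0,0,0.002,0.0001,0,0,0,0.0015,0.0001,0,0,0,0.001,0,0,0,0,0,0,0,0]}}

```text
clock: 10.95
tcp_pos: [477.9, -15.2, 76.1]
tcp_rot: [0.52, 0.496, -0.48, -0.504]
contact_force: [-3.1, 0.4, 10.9]
gripper_width: 0.3
```

```bash
python3 togo.py 478.1 -14.8 75.5 1.532
```

```text
10.95 [477.9 -15.2  76.1] delta tool mm [ 0.4  0.7 -0.1] spin deg -0.58 tool y [ 3.130e-02 -3.000e-04 -9.995e-01] F [-3.1  0.4 10.9] w 0.3
```

{"method": "servo_tool", "body": {"increments": [0,0.001,0.0001,0,0,0,0.001,0.0001,0,0,0,0.001,0,0,0,0,0,0,0,0,0,0,0,0,0,0,0,0,0,0,0,0,0,0,0,0,0,0,0,0]}}

```text
clock: 11.75
tcp_pos: [477.9, -15.2, 76.3]
tcp_rot: [0.519, 0.495, -0.48, -0.505]
contact_force: [-3.2, -0.1, 11.0]
gripper_width: 0.5
```

```bash
python3 togo.py 478.1 -14.8 75.5 1.532
```

```text
11.75 [477.9 -15.2  76.3] delta tool mm [ 0.4  0.8 -0.1] spin deg -0.57 tool y [ 2.800e-02 -1.000e-04 -9.996e-01] F [-3.2 -0.1 11. ] w 0.5
```

{"method": "servo_tool", "body": {"increments": [0,0.0015,0,0,0,0,0.0015,0,0,0,0,0.0015,0,0,0,0,0.0015,0,0,0,0,0.0015,0,0,0,0,0.0015,0,0,0,0,0.0015,0,0,0,0,0.0015,0,0,0]}}

```text
clock: 12.55
tcp_pos: [478.0, -15.2, 74.6]
tcp_rot: [0.516, 0.493, -0.483, -0.508]
contact_force: [-17.0, 0.6, 48.0]
gripper_width: 0.7
```

```bash
python3 togo.py 478.1 -14.8 75.5 1.532; python3 look.py 8 wrist
```

```text
12.55 [478.  -15.2  74.6] delta tool mm [ 0.4 -0.9 -0.1] spin deg -0.53 tool y [ 1.780e-02  4.000e-04 -9.998e-01] F [-17.    0.6  48. ] w 0.7
12.55 [478.  -15.2  74.6] jaw yaw 1.5228 q [-0.08  0.26  2.23  0.    0.63 -1.61] F [-17.    0.6  48. ] tq [ 0.22  3.59 -0.05] 0.7
```

View pics/wrist8.png

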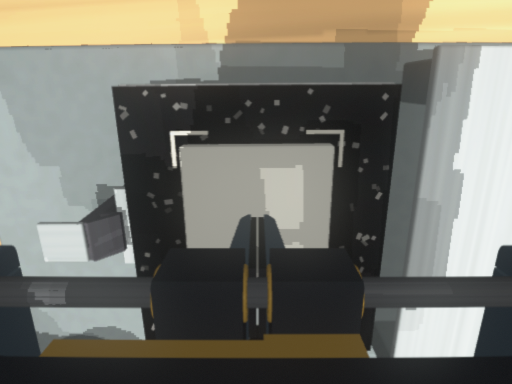

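The platen is on its stops and pushed back with 48 N, and the tape, brush and ledge look undisturbed. I'll hold a bit longer with less force.

{"method": "servo_tool", "body": {"increments": [0,0.0003,0.0002,0,0,0,0.0005,0.0001,0,0,0,0.0005,0.0001,0,0,0,0.0005,0,0,0,0,0.0005,0,0,0,0,0.0005,0,0,0,0,0.0005,0,0,0,0,0.0005,0,0,0]}}

```text
clock: 13.4
tcp_pos: [477.9, -15.2, 74.8]
tcp_rot: [0.515, 0.492, -0.484, -0.508]
contact_force: [-6.3, 0.8, 18.6]
gripper_width: 0.3
```

```bash
python3 togo.py 478.1 -14.8 75.5 1.532; python3 look.py 9 wrist side
```

```text
13.4 [477.9 -15.2  74.8] delta tool mm [ 0.4 -0.7 -0.2] spin deg -0.52 tool y [ 1.500e-02  6.000e-04 -9.999e-01] F [-6.3  0.8 18.6] w 0.3
13.4 [477.9 -15.2  74.8] jaw yaw 1.523 q [-0.08  0.26  2.23  0.    0.63 -1.61] F [-6.3  0.8 18.6] tq [ 0.04  1.39 -0.05] 0.3
```

View pics/wrist9.png

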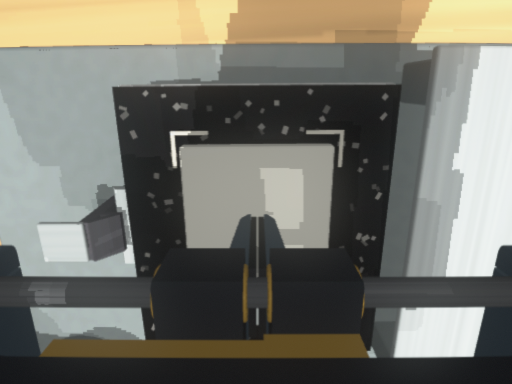

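{"method": "servo_tool", "body": {"increments": [0,0.0005,0,0,0,0,0.0005,0,0,0,0,0.0005,0,0,0,0,0.0005,0,0,0,0,0.0005,0,0,0,0,0.0005,0,0,0,0,0.0005,0,0,0,0,0.0005,0,0,0]}}

```text
clock: 14.3
tcp_pos: [478.0, -15.2, 74.8]
tcp_rot: [0.514, 0.491, -0.485, -0.509]
contact_force: [-6.1, 0.8, 18.2]
gripper_width: 0.2
```

{"method": "servo_tool", "body": {"increments": [0,0,0,0,0,0,-0.001,0,0,0,0,-0.001,0,0,0,0,-0.001,0,0,0,0,-0.001,0,0,0,0,-0.001,0,0,0,0,-0.001,0,0,0,0,0,0,0,0]}}

```text
clock: 15.1
tcp_pos: [477.8, -15.2, 81.6]
tcp_rot: [0.514, 0.491, -0.485, -0.51]
contact_force: [-0.5, 0.3, -0.7]
gripper_width: 0.5
```

```bash
python3 togo.py 478.1 -14.8 78.5 1.532
```

```text
15.1 [477.8 -15.2  81.6] delta tool mm [ 0.4  3.1 -0.2] spin deg -0.5 tool y [ 9.7e-03  9.0e-04 -1.0e+00] F [-0.5  0.3 -0.7] w 0.5
```

The tip is at 81.6 mm with no force on it, so the platen stayed down. I'll rise and check.

{"method": "servo_tool", "body": {"increments": [0,-0.01,0,0,0,0,-0.03,0,0,0,0,-0.03,0,0,0,0,-0.03,0,0,0,0,0,0,0,0,0,0,0,0,0,0,0,0,0,0,0,0,0,0,0]}}

```text
clock: 15.9
tcp_pos: [475.6, -15.2, 186.7]
tcp_rot: [0.513, 0.49, -0.486, -0.51]
contact_force: [-0.6, -0.6, -0.3]
gripper_width: 0.3
```

```bash
python3 look.py 10 wrist scene side;python3 - <<'E'
from h import *
d=pickle.load(open("d10.pkl","rb"));c=d["wrist"]
for u,v in[(230,170),(290,170),(230,200),(150,150),(430,150)]:
    o,r=ray(c,[(u,v)]);print((u,v),(o+r*c["depth"][v,u]).round(1))
crop(d["scene"],200,130,160,120,5,"s10.png")
E
```

```text
15.9 [475.6 -15.2 186.7] jaw yaw 1.5232 q [-0.08  0.06  2.2   0.    0.88 -1.61] F [-0.6 -0.6 -0.3] tq [ 0.01 -0.02  0.02] 0.3
(230, 170) [[459.  -37.2  77.8]]
(290, 170) [[460.9  13.7  79.8]]
(230, 200) [[485.5 -38.9  79.1]]
(150, 150) [[ 449.2 -124.7   11.7]]
(430, 150) [[447.4 126.2  89.3]]
```

View pics/wrist10.png

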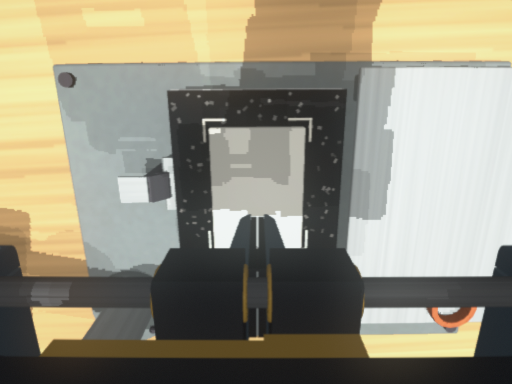

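View pics/s10.png

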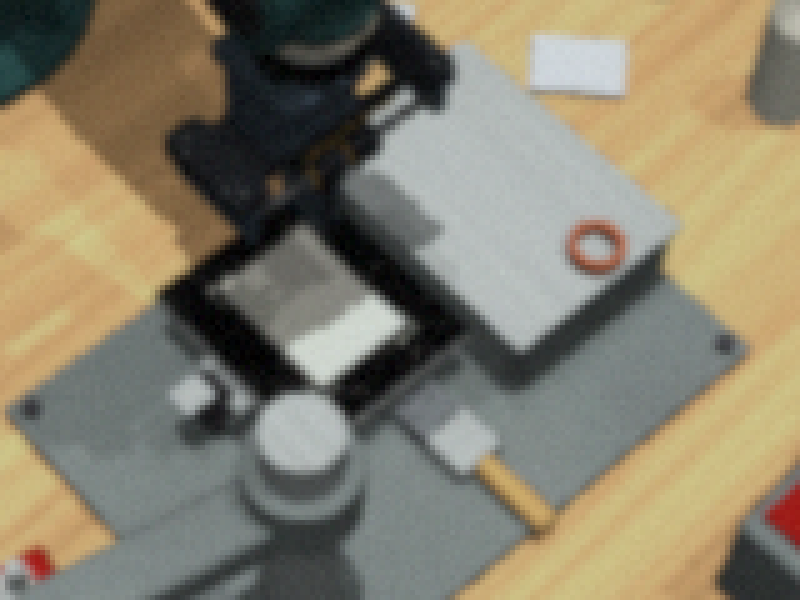

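The plaque top reads about 79 mm, which matches the expected 78.5 mm with the platen caught. I'll open the fingers, still clear of everything, to see all four marks.

{"method": "servo_tool", "body": {"increments": [0,-0.02,0,0,1,0,-0.02,0,0,1,0,0,0,0,1,0,0,0,0,1,0,0,0,0,1,0,0,0,0,1,0,0,0,0,1,0,0,0,0,1]}}

```text
clock: 16.85
tcp_pos: [472.8, -15.0, 222.3]
tcp_rot: [-0.511, -0.488, 0.488, 0.513]
contact_force: [-0.6, 0.2, -0.1]
gripper_width: 61.4
```

```bash
python3 look.py 11 wrist;python3 - <<'E'
from h import *
d=pickle.load(open("d11.pkl","rb"));c=d["wrist"]
im=c["frame"][:,:,::-1]
cv2.imwrite("pics/w11c.png",cv2.resize(im[90:260,170:340],None,fx=3.5,fy=3.5,interpolation=cv2.INTER_CUBIC))
E
```

```text
16.85 [472.8 -15.  222.3] jaw yaw 1.5232 q [-0.08 -0.    2.18  0.    0.97 -1.61] F [-0.6  0.2 -0.1] tq [0.02 0.02 0.01] 61.4
```

View pics/w11c.png

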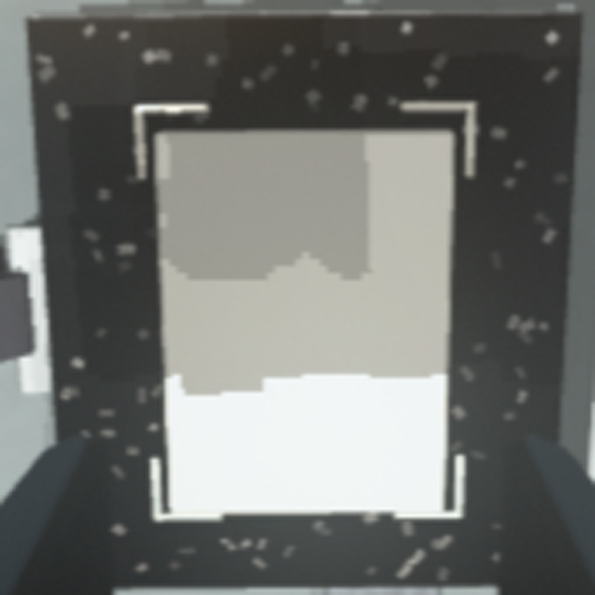

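Run:
```python
from h import *
d=pickle.load(open("d11.pkl","rb"));c=d["wrist"];T=toolT(d["obs"])
g=lambda a:(np.array(a,float)+.5)/3.5-.5+[170,90]
loc=lambda P:((P-T[:3,3])@T[:3,:3]).round(1)
for dz in(0,20):
    M=onz(c,g([(134,105),(475,103),(462,517),(155,520)]),89.5-dz)
    Q=onz(c,g([(155,132),(454,130),(445,512),(170,514)]),98.5-dz)
    print(dz,loc(M)[:,[0,2]].tolist(),loc(M).mean(0),loc(Q)[:,[0,2]].tolist(),loc(Q).mean(0))
```

```text
0 [[-43.5, 56.6], [43.0, 57.2], [44.0, -57.0], [-42.3, -57.8]] [  0.3   132.775  -0.25 ] [[-37.2, 50.8], [36.8, 51.3], [38.0, -51.4], [-36.9, -52.0]] [  0.175 123.775  -0.325]
20 [[-46.4, 55.1], [45.8, 55.6], [46.9, -66.0], [-45.1, -67.0]] [  0.3   152.775  -5.575] [[-39.8, 48.8], [39.3, 49.3], [40.6, -60.4], [-39.4, -61.0]] [  0.175 143.775  -5.825]
```

```bash
python3 -c "
from station import *
print(close_job())"
```

```text
the job is handed in; nothing more can be done
None
```

The press is loaded and caught. I gripped the plaque across its 80 mm side, set it on the platen inside the four marks, and pressed it down with the shut fingers. I held the platen on its stops for over 2 s, then rose clear. The job was handed in at about 17 s.

- **Platen down:** after letting go, the wrist depth put the plaque top at 78–80 mm, where a caught platen should give 78.5 mm. The marks and plaque also measured their right sizes only with the platen taken as 20 mm down.
- **Plaque in the marks:** its centre is within about 0.3 mm of the marks' centre and it lies square, with roughly 4 mm free all round.
- **Catch:** I did not measure its angle. I judged it hooked because the platen stayed down with no force on it.
- **Forces:** the highest wrist reading I saw was about 50 N, while pushing on the stops. The fingertips alone touched the plaque.
- **Tilt:** the tool drifted up to 1.8° off vertical during the descents, with no visible effect on the plaque.
- **Other things:** the tape and brush look unmoved in the last scene picture. I kept clear of everything else and did not measure it again.

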